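# Load the bottle carrier and secure its lock pin with an R-clip

### The job

Get the carrier ready for moving: stand the toppled white bottle up and pack it, the filter cube, and whichever of the orange-capped bottle, the small dark bottle and the objective canister stand on the bench in front of the carrier, upright in a single row on the floor of the low tray. Once all are in, slide the lock pin fully home through the ears, then take the R-clip from its stand and push its straight leg down through the pin's cross-hole until the bent leg snaps round under the pin. Leave the dish, the tape roll and the timer where they are.

Things in the scene. Friction and masses are not known exactly. Their poses are not given: they have to be found in the camera images.
- carrier: fixed carrier: open grey tray on a 64 x 256 mm aluminium base; origin under the tray's centre at table height, x across the tray, y along it towards the lock, z up. Inside the tray 46 mm (x -23..23) by 202 mm (y -101..101), floor 8 mm above the table, walls 4 mm thick, their top 22 mm above the table. Five items fit in one row along y with about 3 mm between them.
- pin (a joint): slide of the lock pin along the carrier's +x: 0 to 0.012 m (withdrawn) at the start, 0.064 m fully home (hard stop); about 3 N of friction holds it. It passes, at carrier y 121 mm and z 42 mm, through three upright plates beyond the tray's +y end: y 107..135, 8 mm thick, top at z 56 mm, at x -18..-10, -4..4 and 10..18 mm
- pin_hole (a point): middle of the cross-hole in the pin, axes as the carrier's; moves with the pin. The pin is a steel rod of 16 mm diameter, 42 mm above the table; the cross-hole is vertical, 6.5 mm square, 14 mm from the rod's end. With the pin home the hole stands 26 mm clear of the outermost plate on its +x side.
- pin_knob (a point): middle of the pin's flat black grip, 80 mm towards -x from the hole, 50 mm above the table: 22 mm (x) by 10 mm (y) by 34 mm (z: 15 mm above this point, 19 mm below); can be gripped across y from above
- clip_grip (a point): middle of the R-clip's black grip block, 28 x 12 x 26 mm (clip's x, y, z); 4 mm wire, z up along the legs, x from straight to bent leg, y across its plane. Straight leg: 6 mm towards -x from this point, foot 63 mm below it. A thin wire loop stands 23 mm above it (look only). At the start the clip hangs upright in its stand, the block resting on the stand's top
- clip_seat (a point): point on the straight leg's axis 26 mm above its foot (clip's axes); it lies at the middle of the pin's hole when the clip is home
- clip_nose (a point): narrowest point of the bent leg, 5 mm in +x and 7.5 mm below clip_seat while relaxed. The bent leg hangs on the +x side of the straight one and springs 5 mm outward as the pin passes (3 to 8 N push), then closes under it; the nose is then below the pin's middle. The clip's plane must stand across the pin, either way round
- clip_stand: fixed aluminium block 44 x 30 x 56 mm with a slot 22 mm long (its x) and 6 mm wide from top to bottom in which the clip's legs hang; origin at the centre of the underside
- oil_bottle_mid (a point): middle of the oil bottle: white glass, black cap, 36 mm diameter, 82 mm tall, z from base to cap; solid cylinder part 54 mm from the base, then shoulder and cap (look only, grip the body). Lies on its side at the start.
- medium_bottle_mid (a point): middle of the medium bottle: clear, orange cap, 42 mm diameter, 90 mm tall, standing; solid body up to 59 mm from the base (grip the body, not the cap). May be absent.
- objective_can_mid (a point): middle of the objective canister: white with a wide black screw lid, 40 mm diameter, 67 mm tall, standing. May be absent.
- immersion_oil_mid (a point): middle of the immersion oil bottle: small, dark glass, black cap, 26 mm diameter, 62 mm tall, standing; solid body up to 41 mm from the base (grip the body, not the cap). May be absent.
- filter_cube_mid (a point): middle of the filter cube: black block 34 mm (x) by 34 mm (y) by 36 mm tall with a round filter that stands 4 mm out on its -x side (38 mm over it); x and y are its own axes
- dish_60_a_mid (a point): bystander: clear dish of 60 mm diameter, 14 mm high; point at half height
- tape_roll_mid (a point): bystander: yellow roll of tape, 56 mm diameter, 13 mm high; point at half height
- timer_mid (a point): bystander: white timer 60 x 64 x 18 mm; point 7 mm above the table

How it is judged:
By the outcome, as a careful person would: the job done as asked, in the order asked, and still so for the second after the job is handed in, with the robot touching nothing.
Of medium_bottle, objective_can, immersion_oil only 2 to 3 are there at a start; the rules pass over those that are not, and their reading is None.
At some moment in a run one of filter_cube may be knocked a few centimetres aside while the robot is not near it.
It also fails if it takes over 192 s, if anything falls off the work surface, if the arm or the gripper's body presses on something with over 40 N, if the wrist force passes 120 N, or if a joint passes its speed limit or range.

### The arm

A 6-joint arm with a two-finger parallel gripper is mounted at the origin on a cart in front of the work surface, level with it; the furniture and walls round the work are solid. World frame = base frame: x ahead of the robot, y to its left, z up, the work surface at z = 0. Lengths are in m, angles in rad, forces in N, time in s.
With the tool pointing down it reaches from about 0.425 to 0.95 m from the base axis. Payload 14.7 kg.
Tool frame: the origin (TCP) lies on the centre line of the jaws, within the pads' length; the fingertips stand 14 mm ahead of it and the grasp point (between the pads) lies 5 mm behind it; z points along the fingers, y is the line along which they close (so a half turn about z gives the same grasp; the last joint's range is limited). The gripper opens to 85 mm and grips with 20 to 120 N. Pads are 22 mm wide; open, the fingers measure 114 mm over their backs; the gripper's body (76 mm by 85 mm) begins 54 mm behind the grasp point. The pads swing forward as they close: fully open they stand 13 mm farther back than shut.
Start: joints at [1.135, 0.48, 1.596, -0, 1.065, -0.047], TCP at [0.246, 0.601, 0.245] pointing down, gripper open.
Joint ranges: [-2.75, 2.75], [-0.82, 2.05], [0.23, 2.67], [-1.56, 4.7], [0.09, 2.69], [-2.92, 2.92]. Speed limits (rad/s): [1.89, 1.89, 2.39, 3.01, 3.01, 3.01].

### API

Orientations are given as a rotation vector (axis times angle).
In Python, from plant import robot, get_image, boxes_of, pinpoint, current_clock, current_q, current_qd, current_joint_efforts, current_position, current_ee_rot, current_ft_force, current_torque, current_grip_width, current_grasp_force gives the robot as it stands. Calls block until the motion is done:
- robot.goto(position, orientation): joint-space move of the TCP to a pose.
- robot.move_linear(position, frame=None, max_speed=0.15, stop_force=None): straight line of the TCP; frame=None keeps the orientation; max_speed is the mean speed in m/s. With stop_force (N) it stops when the force on the tool has changed by that much, and returns True; else False.
- robot.move_j(angles): joint-space move.
- robot.grip(opening): opening from 0.0 (shut) to 1.0 (fully open); the grip force is fixed at half the most; returns when the fingers have stopped.
- robot.wait(seconds).
- robot.solve_ik(position, orientation): joint angles nearest the present ones, or None.
- get_image(name): name is "scene" or "top" or "wrist"; returns a dict with "color" (400x640x3 uint8, red, green, blue), "fx", "fy", "cx", "cy" (pixels), "dist_coeffs" ([k1, k2, p1, p2, k3] as OpenCV has them; the pictures are not rectified), "camera_from_world" (4x4, takes a point from world to camera coordinates). Camera axes: x right, y up, looking along -z (the intrinsics and any distortion apply to the point x, -y, -z); pixel columns grow to the right and rows downward; lengths in m; the calibration is good to about 2 mm. A picture is of the moment at which its call begins. There is no depth.
A pose or a line that the arm cannot do raises robot.PlanningError and nothing moves.
- robot.sign_off(): hands the job in; it is judged then, once.
Trained networks look in a picture, given as the dict that the camera call returned (one of the last four; its "shot" number tells which), for a name from the list of things; names that differ only in an ending like _2 or _b are one class to them, and where a whole thing is asked for, a point or a joint stands for the part that bears it (a point fixed in the world has none). Each returns a list of dicts, best first, with "conf" (0 to 1); they miss things now and then, are a little off and sometimes report something else, mostly with a low value. They report only what shows in the picture. A call takes as long as a camera call.
- boxes_of(picture, thing): "point" ([row, column] in pixels, amid what is visible of it).
- pinpoint(picture, thing): "point" ([row, column] in pixels: a listed point, or the origin of a listed thing).
Readings, each from a call of its own:
- current_clock(): time.
- current_q(): joint angles.
- current_qd(): joint speeds.
- current_joint_efforts(): joint torques, N m.
- current_position(): TCP position.
- current_ee_rot(): TCP orientation.
- current_ft_force(): force on the tool from outside, world axes, zero at the start.
- current_torque(): the same for the moment, N m.
- current_grip_width(): opening from 0.0 (shut) to 1.0 (fully open).
- current_grasp_force(): force on a finger pad.
Only numpy, scipy, OpenCV 4.12 (cv2) and the standard library are available. Lean on these libraries where they do the work, as an engineer would, in place of code of your own. Each camera call takes 0.05 s, during which the arm holds its last target. There are 200 camera calls.

## Working session

There is one attempt and no reset: what is moved stays moved. The work goes in short steps, each a Python script; the robot and the scene stay as the last script left them, time stands still between calls to the robot, and variables do not carry over. Pictures are saved under pics/ and viewed, at most 14 in all, crops included, and the job is handed in when it is done.

```bash
ls; mkdir -p pics; cat > h.py <<'E'
import numpy as np, cv2
from plant import *
from scipy.spatial.transform import Rotation as R
def K(p): return np.array([[p["fx"],0,p["cx"]],[0,p["fy"],p["cy"]],[0,0,1.]])
def ray(p,pt):
    u=cv2.undistortPoints(np.array([[[pt[1],pt[0]]]],float),K(p),np.array(p["dist_coeffs"],float))[0,0]
    T=np.linalg.inv(np.array(p["camera_from_world"])); d=T[:3,:3]@np.array([u[0],-u[1],-1.]); return T[:3,3],d/np.linalg.norm(d)
def onz(p,pt,z):
    o,d=ray(p,pt); return o+d*(z-o[2])/d[2]
def tri(rs):
    A=sum(np.eye(3)-np.outer(d,d) for o,d in rs); b=sum((np.eye(3)-np.outer(d,d))@o for o,d in rs); return np.linalg.solve(A,b)
def px(p,X):
    T=np.array(p["camera_from_world"]); c=T[:3,:3]@np.array(X)+T[:3,3]; c=np.array([[c[0],-c[1],-c[2]]])
    return cv2.projectPoints(c,np.zeros(3),np.zeros(3),K(p),np.array(p["dist_coeffs"],float))[0][0,0][::-1]
def down(yaw): # tool y axis along world direction yaw
    y=np.array([np.cos(yaw),np.sin(yaw),0]); z=np.array([0,0,-1.]); return R.from_matrix(np.c_[np.cross(y,z),y,z])
def save(p,n): cv2.imwrite("pics/"+n,p["color"][:,:,::-1])
E
python3 - <<'E'
from h import *
t=get_image("top"); s=get_image("scene")
im=np.vstack([t["color"],s["color"]])
save(t,"top.png"); save(s,"scene.png")
for n in ["carrier","pin_hole","pin_knob","clip_grip","clip_seat","clip_nose","clip_stand","oil_bottle_mid","medium_bottle_mid","objective_can_mid","immersion_oil_mid","filter_cube_mid","dish_60_a_mid","tape_roll_mid","timer_mid"]:
    print(n)
    for p,m in ((t,"top"),(s,"scene")):
        r=pinpoint(p,n)[:2]; print("  ",m,[(np.round(q["point"],1).tolist(),round(q["conf"],2),np.round(onz(p,q["point"],.03),3).tolist()) for q in r])
print(current_clock(),np.linalg.inv(t["camera_from_world"])[:3,3],np.linalg.inv(s["camera_from_world"])[:3,3])
E
```

```text
pics
carrier
   top [([157.6, 377.7], 0.68, [0.592, -0.223, 0.03])]
   scene [([227.9, 392.0], 0.84, [0.561, -0.245, 0.03])]
pin_hole
   top [([156.8, 344.9], 0.51, [0.596, -0.111, 0.03])]
   scene [([198.4, 349.2], 0.49, [0.621, -0.088, 0.03])]
pin_knob
   top [([180.9, 338.3], 0.45, [0.511, -0.087, 0.03])]
   scene [([212.9, 332.3], 0.57, [0.537, -0.085, 0.03])]
clip_grip
   top [([191.9, 321.4], 0.56, [0.474, -0.03, 0.03])]
   scene [([256.0, 366.0], 0.54, [0.429, -0.241, 0.03]), ([208.6, 293.2], 0.49, [0.498, 0.013, 0.03])]
clip_seat
   top [([195.6, 317.8], 0.61, [0.461, -0.017, 0.03])]
   scene [([219.6, 298.1], 0.42, [0.464, -0.026, 0.03])]
clip_nose
   top []
   scene [([261.8, 455.5], 0.52, [0.522, -0.424, 0.03])]
clip_stand
   top [([194.4, 319.0], 0.59, [0.465, -0.021, 0.03]), ([210.2, 348.2], 0.54, [0.41, -0.118, 0.03])]
   scene [([231.3, 297.0], 0.97, [0.421, -0.051, 0.03])]
oil_bottle_mid
   top [([207.1, 423.5], 0.75, [0.417, -0.371, 0.03]), ([172.8, 315.8], 0.33, [0.54, -0.011, 0.03])]
   scene [([283.8, 415.7], 0.88, [0.404, -0.377, 0.03])]
medium_bottle_mid
   top 
[... 289 characters left out ...]
_oil_mid
   top [([208.7, 366.6], 0.61, [0.414, -0.18, 0.03])]
   scene [([254.2, 337.7], 0.81, [0.399, -0.182, 0.03])]
filter_cube_mid
   top []
   scene [([275.9, 384.1], 0.61, [0.39, -0.308, 0.03])]
dish_60_a_mid
   top [([167.7, 430.3], 0.69, [0.554, -0.403, 0.03])]
   scene [([259.8, 457.9], 0.58, [0.531, -0.427, 0.03])]
tape_roll_mid
   top [([172.3, 314.9], 0.75, [0.542, -0.008, 0.03])]
   scene [([207.4, 310.7], 0.71, [0.528, -0.023, 0.03])]
timer_mid
   top [([227.9, 213.8], 0.78, [0.355, 0.33, 0.03]), ([210.8, 403.2], 0.56, [0.406, -0.302, 0.03])]
   scene [([199.4, 350.7], 0.48, [0.619, -0.094, 0.03])]
1.6 [ 0.10533763 -0.03335246  1.65427088] [-0.4278481  -0.64789872  0.81703225]
```

```bash
python3 - <<'E'
import cv2
a=cv2.imread("pics/top.png")[120:270,280:480]; b=cv2.imread("pics/scene.png")[160:330,260:500]
cv2.imwrite("pics/c1.png",cv2.resize(a,None,fx=4,fy=4,interpolation=2)); cv2.imwrite("pics/c2.png",cv2.resize(b,None,fx=3.3,fy=3.3,interpolation=2))
E
```

```text
(no output)
```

View pics/c1.png

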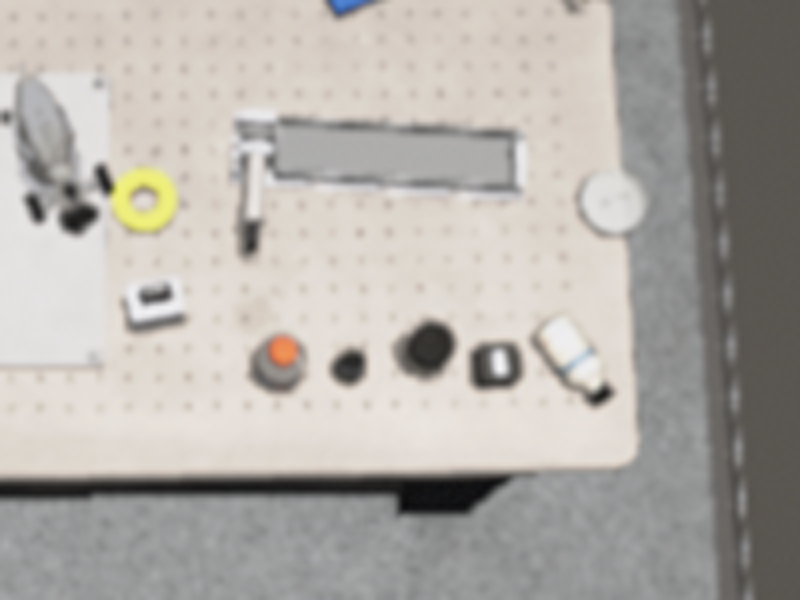

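View pics/c2.png

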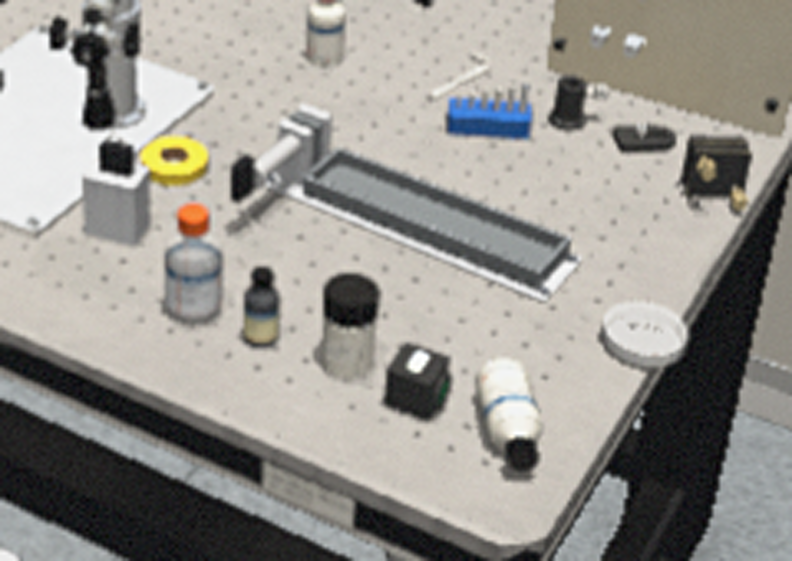

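```bash
python3 - <<'E'
import cv2,numpy as np
a=cv2.imread("pics/top.png")[:,120:520]; b=cv2.imread("pics/scene.png")[60:330,60:460]
cv2.imwrite("pics/c3.png",np.vstack([a,b])[:600])
from h import *
print(current_ee_rot(),current_clock())
for y in (0,np.pi): print(robot.solve_ik([.45,-.25,.3],down(y).as_rotvec()))
E
```

```text
[-6.06905344e-01 -3.08240457e+00  5.93691823e-05] 1.6
[-5.65992467e-01  2.33712931e-01  1.83373680e+00 -4.44089210e-16
  1.07414292e+00 -5.65992467e-01]
[-0.56599247  0.23371293  1.8337368   0.          1.07414292  2.57560019]
```

View pics/c3.png

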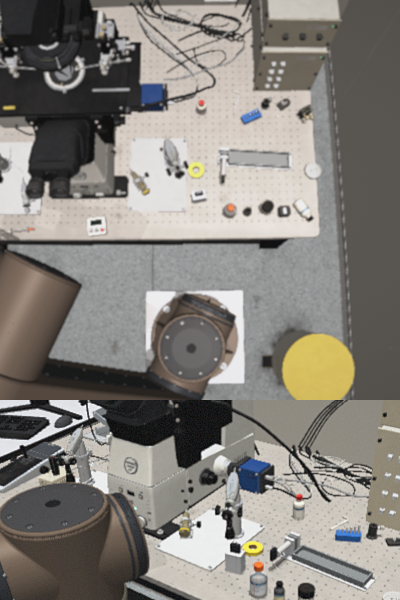

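```bash
python3 - <<'E'
from h import *
t=get_image("top")
for z in (.25,.4): print([np.round(onz(t,q,z)[:2],2).tolist() for q in ([200,155],[190,190],[225,216],[175,265])])
th=np.arctan2(.601,.246); 
for r in (.45,.4,.35,.3):
  for z in (.3,.4,.5):
    q=robot.solve_ik([r*np.cos(th),r*np.sin(th),z],current_ee_rot()); print(r,z,None if q is None else np.round(q,2))
E
```

```text
[[0.4, 0.46], [0.43, 0.36], [0.33, 0.27], [0.48, 0.13]]
[[0.37, 0.41], [0.4, 0.31], [0.31, 0.24], [0.44, 0.12]]
0.45 0.3 [ 1.11  0.14  1.96  0.    1.05 -0.07]
0.45 0.4 [ 1.11  0.05  1.8   0.    1.29 -0.07]
0.45 0.5 [ 1.11  0.01  1.61  0.    1.52 -0.07]
0.4 0.3 [ 1.11  0.06  2.05  0.    1.03 -0.08]
0.4 0.4 [ 1.11 -0.03  1.89  0.    1.29 -0.08]
0.4 0.5 [ 1.11 -0.07  1.7   0.    1.52 -0.08]
0.35 0.3 [ 1.1  -0.03  2.14  0.    1.03 -0.09]
0.35 0.4 [ 1.1  -0.12  1.97  0.    1.29 -0.09]
0.35 0.5 [ 1.1  -0.16  1.77  0.    1.53 -0.09]
0.3 0.3 [ 1.08 -0.12  2.22  0.    1.04 -0.1 ]
0.3 0.4 [ 1.08 -0.21  2.03  0.    1.32 -0.1 ]
0.3 0.5 [ 1.08 -0.25  1.83  0.    1.56 -0.1 ]
```

```bash
cat >> h.py <<'E'
def go(pos,yaw,tilt=None): 
    robot.goto(list(pos),down(yaw).as_rotvec())
def look(names,ps=("wrist",)):
    out={}
    for m in ps:
        p=get_image(m)
        for n in names:
            r=pinpoint(p,n); out.setdefault(n,[]).extend((m,p,q["point"],q["conf"]) for q in r[:1])
    return out
E
python3 - <<'E'
from h import *
th=np.arctan2(.601,.246); 
robot.goto([.34*np.cos(th),.34*np.sin(th),.3],current_ee_rot()); print(current_clock())
q=np.array(current_q()); q[0]=-.5; robot.move_j(q.tolist()); print(current_clock())
go([.45,-.25,.35],0); print(current_clock(),current_q())
p=get_image("wrist"); save(p,"w1.png"); T=np.linalg.inv(p["camera_from_world"]); print(T)
for n in ["carrier","pin_hole","pin_knob","clip_grip","oil_bottle_mid","medium_bottle_mid","objective_can_mid","immersion_oil_mid","filter_cube_mid"]:
    r=pinpoint(p,n)[:2]; print(n,[(np.round(q["point"],1).tolist(),round(q["conf"],2),np.round(onz(p,q["point"],.03),3).tolist()) for q in r])
E
```

```text
2.85
5.1083
5.875 [-5.65197888e-01  1.90803168e-01  1.76326696e+00  8.89606492e-05
  1.18897359e+00 -5.64922141e-01]
[[ 9.99999520e-01  2.66786045e-04  9.42507877e-04  4.50893428e-01]
 [-5.44408071e-04  9.51273128e-01  3.08349056e-01 -1.70275911e-01]
 [-8.14319191e-04 -3.08349421e-01  9.51272817e-01  4.77834426e-01]
 [ 0.00000000e+00  0.00000000e+00  0.00000000e+00  1.00000000e+00]]
carrier [([137.7, 417.3], 0.8, [0.587, -0.223, 0.03])]
pin_hole [([50.2, 435.2], 0.7, [0.6, -0.104, 0.03])]
pin_knob []
clip_grip []
oil_bottle_mid [([228.0, 303.4], 0.72, [0.412, -0.37, 0.03])]
medium_bottle_mid [([62.0, 301.4], 0.82, [0.416, -0.119, 0.03])]
objective_can_mid [([152.9, 308.4], 0.62, [0.423, -0.245, 0.03])]
immersion_oil_mid [([109.1, 298.0], 0.51, [0.409, -0.181, 0.03])]
filter_cube_mid [([185.6, 301.1], 0.69, [0.41, -0.297, 0.03]), ([62.3, 297.2], 0.5, [0.41, -0.119, 0.03])]
```

View pics/w1.png

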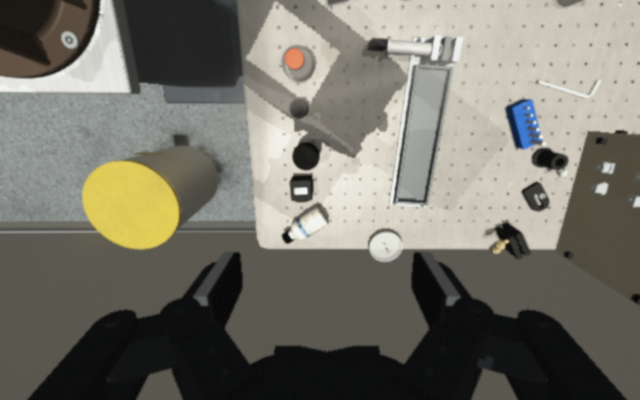

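```bash
python3 - <<'E'
from h import *
go([.52,-.20,.2],0)
p=get_image("wrist"); save(p,"w2.png"); print(p["fx"],p["dist_coeffs"],current_clock())
import pickle; pickle.dump(p,open("w2.pkl","wb"))
Z=dict(carrier=0,pin_hole=.042,pin_knob=.05,oil_bottle_mid=.018,medium_bottle_mid=.045,objective_can_mid=.0335,immersion_oil_mid=.031,filter_cube_mid=.018,clip_grip=.069,clip_stand=0)
for n in Z:
    r=pinpoint(p,n)[:2]; print(n,[(np.round(q["point"],1).tolist(),round(q["conf"],2),np.round(onz(p,q["point"],Z[n]),4).tolist()) for q in r])
c=p["color"][:270,120:560,::-1]; cv2.imwrite("pics/w2c.png",cv2.resize(c,None,fx=1.8,fy=2.2,interpolation=2)[:600])
E
```

```text
293.75641242783723 [0.01537138 0.         0.         0.         0.        ] 7.15
carrier [([194.5, 393.3], 0.71, [0.6, -0.226, 0.0]), ([160.3, 214.6], 0.55, [0.3951, -0.1855, 0.0])]
pin_hole [([83.8, 409.6], 0.77, [0.5972, -0.1068, 0.042])]
pin_knob [([73.6, 320.4], 0.8, [0.5161, -0.0988, 0.05])]
oil_bottle_mid [([310.5, 240.1], 0.83, [0.4119, -0.3748, 0.018])]
medium_bottle_mid [([98.8, 205.1], 0.91, [0.4105, -0.1199, 0.045]), ([262.6, 232.5], 0.56, [0.4186, -0.2899, 0.045])]
objective_can_mid [([220.9, 235.2], 0.68, [0.4224, -0.2454, 0.0335])]
immersion_oil_mid [([159.2, 216.8], 0.81, [0.4094, -0.1783, 0.031]), ([327.2, 352.1], 0.45, [0.5534, -0.3894, 0.031])]
filter_cube_mid [([259.5, 231.3], 0.79, [0.4079, -0.3017, 0.018]), ([196.9, 391.0], 0.29, [0.5934, -0.2231, 0.018])]
clip_grip []
clip_stand []
```

View pics/w2c.png

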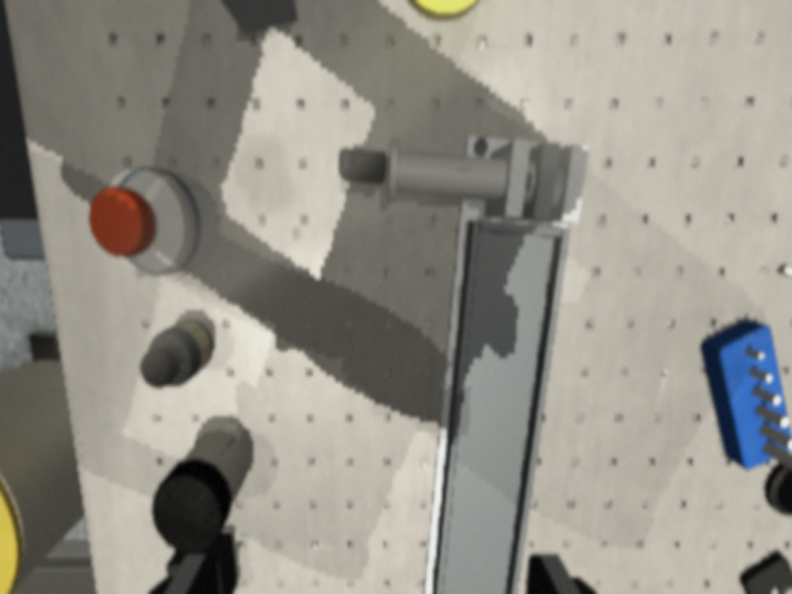

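```bash
python3 - <<'E'
from h import *
go([.54,-.32,.22],0)
p=get_image("wrist"); save(p,"w3.png"); print(current_clock())
import pickle; pickle.dump(p,open("w3.pkl","wb"))
Z=dict(carrier=0,pin_hole=.042,pin_knob=.05,oil_bottle_mid=.018,objective_can_mid=.0335,immersion_oil_mid=.031,filter_cube_mid=.018)
for n in Z:
    r=pinpoint(p,n)[:2]; print(n,[(np.round(q["point"],1).tolist(),round(q["conf"],2),np.round(onz(p,q["point"],Z[n]),4).tolist()) for q in r])
c=p["color"][20:240,180:460,::-1]; cv2.imwrite("pics/w3c.png",cv2.resize(c,None,fx=2.7,fy=2.7,interpolation=2)[:600])
E
```

```text
8.2583
carrier [([86.2, 378.7], 0.64, [0.5988, -0.2263, 0.0])]
pin_hole []
pin_knob [([103.6, 210.0], 0.39, [0.4286, -0.2441, 0.05])]
oil_bottle_mid [([214.4, 217.0], 0.58, [0.4091, -0.3713, 0.018]), ([243.3, 337.8], 0.29, [0.5548, -0.4102, 0.018])]
objective_can_mid [([105.0, 207.7], 0.94, [0.4199, -0.2456, 0.0335])]
immersion_oil_mid [([32.7, 188.7], 0.61, [0.4095, -0.1801, 0.031])]
filter_cube_mid [([156.3, 208.5], 0.82, [0.4077, -0.301, 0.018])]
```

View pics/w3c.png

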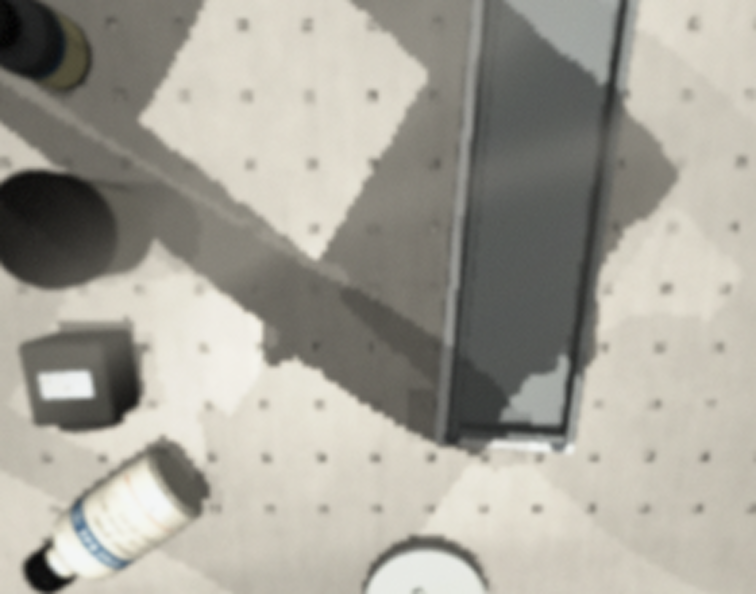

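```bash
cat > ov.py <<'E'
from h import *; import pickle,sys
def overlay(pk,c,th,crop,s):
    p=pickle.load(open(pk,"rb")); r0,r1,c0,c1=crop
    im=cv2.resize(p["color"][r0:r1,c0:c1,::-1],None,fx=s,fy=s,interpolation=2)
    f=lambda x,y,z: tuple(int(v) for v in ((px(p,[c[0]+x*np.cos(th)-y*np.sin(th),c[1]+x*np.sin(th)+y*np.cos(th),z])-[r0-.5,c0-.5])*s)[::-1])
    for X,Y,z,col in ((.027,.105,.022,(0,0,255)),(.023,.101,.022,(0,255,0)),(.023,.101,.008,(255,0,0))):
        P=[f(a*X,b*Y,z) for a,b in((1,1),(1,-1),(-1,-1),(-1,1))]
        for i in range(4): cv2.line(im,P[i],P[(i+1)%4],col,1)
    for x0 in(-.018,-.004,.01):
        P=[f(x,y,.056) for x,y in((x0,.107),(x0+.008,.107),(x0+.008,.135),(x0,.135))]
        for i in range(4): cv2.line(im,P[i],P[(i+1)%4],(255,0,255),1)
    return im
E
python3 - <<'E'
from ov import *
p=pickle.load(open("w3.pkl","rb"))
for q in((483,0),(470,150),(455,300),(443,435),(633,0),(577,435)):
    print(q,onz(p,[20+q[1]/2.7,180+q[0]/2.7],.022)[:2].round(4))
p=pickle.load(open("w2.pkl","rb"))
for q in((463,203),(568,228),(428,590),(512,590)):
    print(q,onz(p,[q[1]/2.2,120+q[0]/1.8],.022)[:2].round(4))
c=(.5985,-.2263);th=-.085
a=overlay("w2.pkl",c,th,(50,270,340,450),3.2)[:600]; b=overlay("w3.pkl",c,th,(15,200,320,440),3.2)[:600]
h=min(len(a),len(b)); cv2.imwrite("pics/ov1.png",np.hstack([a[:h],b[:h]])[:, :800])
E
```

```text
(483, 0) [ 0.5726 -0.1673]
(470, 150) [ 0.5693 -0.217 ]
(455, 300) [ 0.5648 -0.2729]
(443, 435) [ 0.561  -0.3291]
(633, 0) [ 0.6265 -0.1675]
(577, 435) [ 0.6179 -0.3292]
(463, 203) [ 0.5714 -0.1135]
(568, 228) [ 0.6299 -0.1243]
(428, 590) [ 0.5589 -0.3113]
(512, 590) [ 0.6145 -0.3112]
```

View pics/ov1.png

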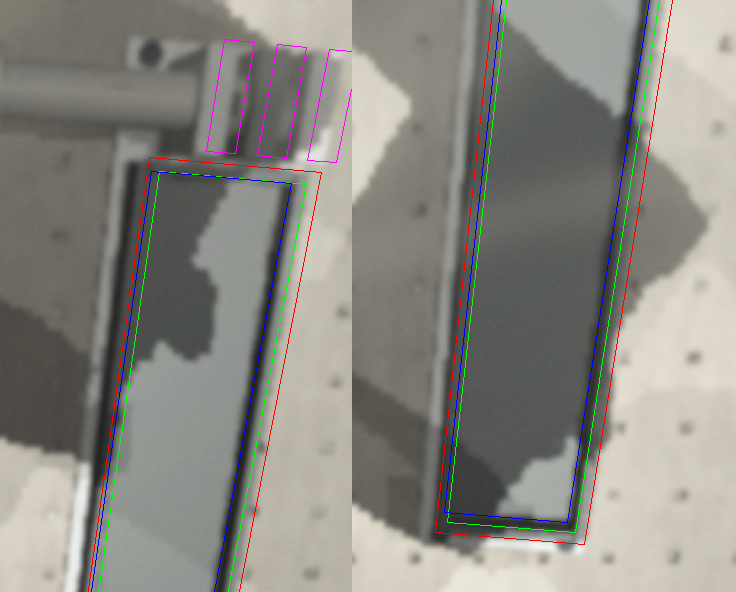

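```bash
python3 - <<'E'
from ov import *
c=(.5955,-.2255);th=-.058
a=overlay("w2.pkl",c,th,(50,270,340,450),3.2)[:600]; b=overlay("w3.pkl",c,th,(15,200,320,440),3.2)[:600]
h=min(len(a),len(b)); cv2.imwrite("pics/ov2.png",np.hstack([a[:h],b[:h]])[:, :800])
E
```

```text
(no output)
```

View pics/ov2.png

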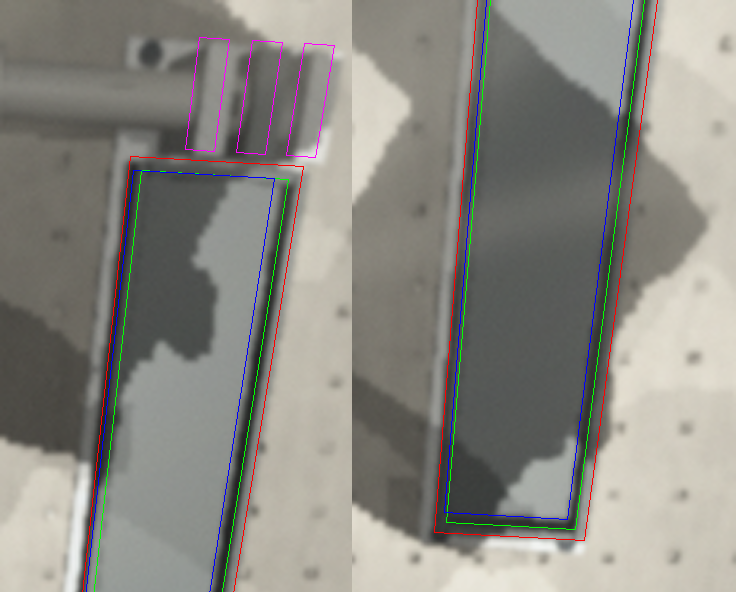

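```bash
python3 - <<'E'
import cv2,numpy as np
a=cv2.imread("pics/w3.png")[130:185,180:240]; b=cv2.imread("pics/scene.png")[255:295,368:408]
f=lambda i: cv2.resize(i,(400,400),interpolation=2)
cv2.imwrite("pics/cube.png",np.hstack([f(a),f(b)]))
E
```

```text
(no output)
```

View pics/cube.png

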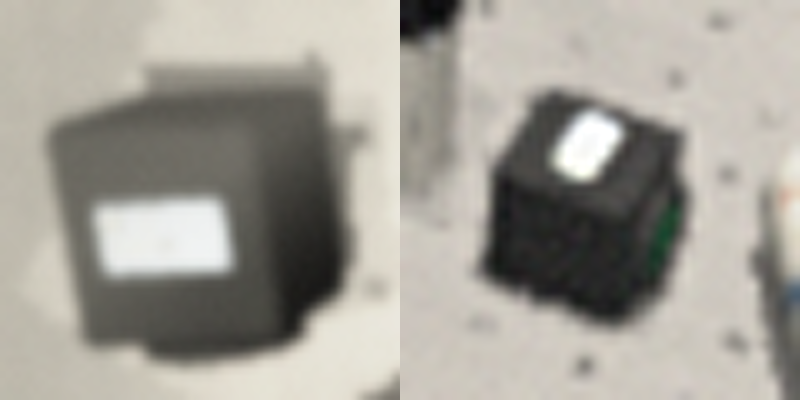

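```bash
cat >> h.py <<'E'
C=np.array([.5963,-.2255]); TH=-.065
def cw(x,y): return C+np.array([x*np.cos(TH)-y*np.sin(TH),x*np.sin(TH)+y*np.cos(TH)])
def pick(xy,z,yaw=0,op=1.0,up=.15):
    go([*xy,z+.09],yaw); robot.grip(op) if abs(current_grip_width()-op)>.05 else None
    s=robot.move_linear([*xy,z],max_speed=.12,stop_force=15); robot.grip(0)
    print("grip",s,round(current_grip_width()*85,1),current_grasp_force(),current_position()[2]); robot.move_linear([*xy,z+up-.04],max_speed=.25)
def place(x,y,zt,yaw=None,op=None):
    w=current_grip_width(); P=cw(x,y); yaw=TH if yaw is None else yaw
    go([*P,zt+.09],yaw); robot.move_linear([*P,zt+.02],max_speed=.2)
    s=robot.move_linear([*P,zt-.002],max_speed=.03,stop_force=5); print("down",s,current_position()-np.array([*P,zt]),current_ft_force(),current_grip_width()*85)
    robot.grip(min(1,w+.25)); robot.move_linear([*P,zt+.11],max_speed=.25); print("t",current_clock())
E
python3 - <<'E'
from h import *
pick([.408,-.3013],.031)
place(0,-.0373,.039)
p=get_image("wrist"); save(p,"w4.png"); import pickle; pickle.dump(p,open("w4.pkl","wb"))
print([(q["conf"],onz(p,q["point"],.026)) for q in pinpoint(p,"filter_cube_mid")[:2]], cw(0,-.0373))
E
```

```text
grip False 32.5 57.8461574135963 0.03168022619143395
down True [-6.06902158e-05  8.94212167e-05  7.63322747e-04] [-1.05343     1.58998201 10.16736893] 32.71412845217423
t 14.2
[(0.45, array([ 0.39851588, -0.11571703,  0.026     ]))] [ 0.59387721 -0.26272123]
```

```bash
python3 - <<'E'
from ov import *
go([.58,-.33,.2],0)
p=get_image("wrist"); pickle.dump(p,open("w5.pkl","wb"))
print([(q["conf"],onz(p,q["point"],.026)) for q in pinpoint(p,"filter_cube_mid")[:2]], cw(0,-.0373))
print([(q["conf"],onz(p,q["point"],0)) for q in pinpoint(p,"carrier")[:2]],[(q["conf"],onz(p,q["point"],.018)) for q in pinpoint(p,"oil_bottle_mid")[:2]])
im=overlay("w5.pkl",C,TH,(0,210,240,440),2.8); cv2.imwrite("pics/ov3.png",im)
E
```

```text
[(0.77, array([ 0.59464204, -0.26122415,  0.026     ]))] [ 0.59387721 -0.26272123]
[(0.79, array([ 0.59596372, -0.22559672,  0.        ]))] [(0.84, array([ 0.41037518, -0.37333622,  0.018     ]))]
```

View pics/ov3.png

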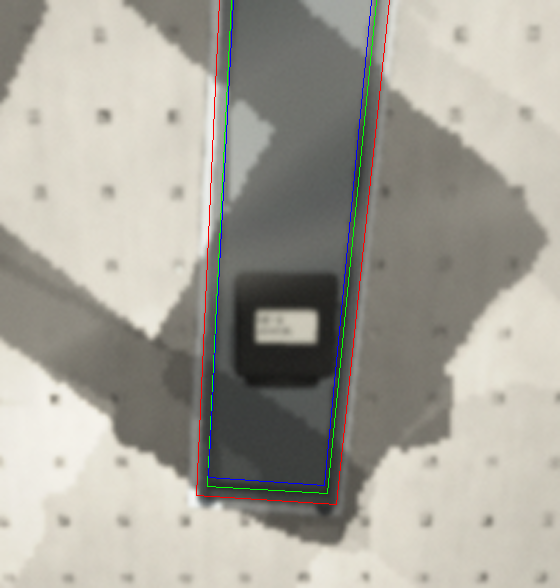

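```bash
python3 - <<'E'
from h import *
pick([.4095,-.1792],.031)
place(0,.0393,.039)
pick([.4212,-.2455],.038)
place(0,.0035,.046)
go([.56,-.26,.2],0)
import pickle
p=get_image("wrist"); pickle.dump(p,open("w6.pkl","wb"))
for n,z in (("immersion_oil_mid",.039),("objective_can_mid",.0415),("filter_cube_mid",.026),("medium_bottle_mid",.045),("oil_bottle_mid",.018)):
    print(n,[(round(q["conf"],2),onz(p,q["point"],z).round(4)) for q in pinpoint(p,n)[:2]])
print(cw(0,.0393),cw(0,.0035))
E
```

```text
grip False 23.9 58.154250383377075 0.03142904343460648
down True [-8.74851787e-05  4.16937556e-05  4.89474472e-04] [-1.58623266  0.01170154  9.13121501] 24.023149696655157
t 21.225
grip False 38.1 58.5861321631819 0.03847862028924561
down True [-9.79109497e-05  1.64763734e-05  5.34515891e-04] [-1.86385261  0.2935785   8.99605925] 37.884969226267074
t 27.275
immersion_oil_mid [(0.62, array([ 0.5975, -0.1911,  0.039 ]))]
objective_can_mid [(0.74, array([ 0.5947, -0.2208,  0.0415]))]
filter_cube_mid [(0.92, array([ 0.5945, -0.2631,  0.026 ]))]
medium_bottle_mid [(0.73, array([ 0.4123, -0.1209,  0.045 ])), (0.68, array([ 0.5954, -0.2205,  0.045 ]))]
oil_bottle_mid [(0.82, array([ 0.4121, -0.3739,  0.018 ]))]
[ 0.5988527  -0.18628299] [ 0.59652734 -0.22200739]
```

```bash
python3 - <<'E'
from ov import *
im=overlay("w6.pkl",C,TH,(0,210,240,440),2.8); cv2.imwrite("pics/ov4.png",im)
E
```

```text
(no output)
```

View pics/ov4.png

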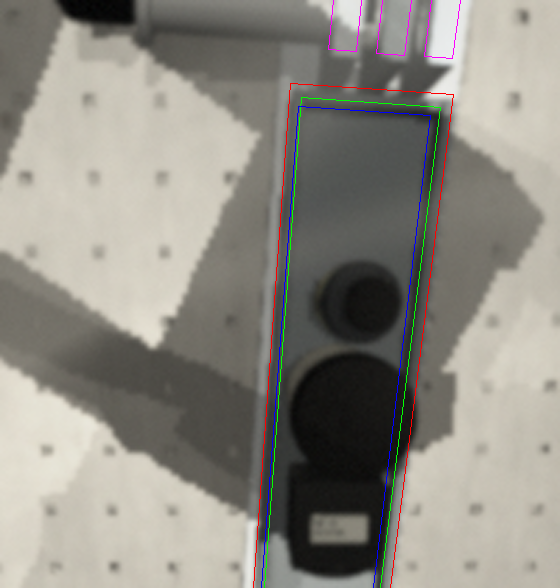

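```bash
cat > oil.py <<'E'
from h import *; import pickle
p=pickle.load(open("w3.pkl","rb"))
f=lambda q:onz(p,[20+q[1]/2.7,180+q[0]/2.7],.018)
b,c=f((182,478)),f((42,572)); u=c-b; print(b,c,np.linalg.norm(u)); u/=np.linalg.norm(u)
mid=np.array([.411,-.3735,.018]); A=mid-u*.013; print("mid from ends",(b+c)/2,u)
a=np.radians(45); Z=np.array([0,0,1.])
tz=-u*np.sin(a)-Z*np.cos(a); 
sols=[]
for s in(1,-1):
    ty=s*np.cross(Z,u); Rp=R.from_matrix(np.c_[np.cross(ty,tz),ty,tz]); P=A-.006*tz
    q=robot.solve_ik(P.tolist(),Rp.as_rotvec()); print(s,P,None if q is None else np.round(q,2))
    R90=R.from_rotvec(np.cross(u,Z)*np.pi/2)
    for e in np.radians([-90,-60,-30,0,30]):
        v=R90.apply(tz); psi=e-np.arctan2(v[1],v[0]); Rf=R.from_rotvec([0,0,psi])*R90*Rp; tf=Rf.apply([0,0,1])
        Q=np.array([.45,-.24,.028])-.006*tf
        q2=robot.solve_ik(Q.tolist(),Rf.as_rotvec()); print("  ",round(np.degrees(e)),tf.round(2),None if q2 is None else np.round(q2,2))
E
python3 oil.py
```

```text
[ 0.44739404 -0.34940134  0.018     ] [ 0.38027219 -0.39416941  0.018     ] 0.08068161519937403
mid from ends [ 0.41383312 -0.37178537  0.018     ] [-8.31934916e-01 -5.54873225e-01  6.88027267e-16]
1 [ 0.41828555 -0.36864078  0.02224264] [-1.24  0.85  1.99  1.07  0.9  -1.2 ]
   -90 [ 0.   -0.71 -0.71] [-0.03  0.81  2.22 -1.49  0.79  1.41]
   -60 [ 0.35 -0.61 -0.71] [-0.15  0.85  2.51  3.9   0.93  1.78]
   -30 [ 0.61 -0.35 -0.71] [-0.58  0.95  2.67  3.1   1.27  1.55]
   0 [ 0.71 -0.   -0.71] [-0.99  0.86  2.54  2.33  0.95  1.3 ]
   30 [ 0.61  0.35 -0.71] [-1.09  0.81  2.26  1.45  0.79  1.68]
-1 [ 0.41828555 -0.36864078  0.02224264] [-1.24  0.85  1.99  1.07  0.9   1.94]
   -90 [ 0.   -0.71 -0.71] [-0.03  0.81  2.22 -1.49  0.79 -1.73]
   -60 [ 0.35 -0.61 -0.71] [-0.15  0.85  2.51  3.9   0.93 -1.36]
   -30 [ 0.61 -0.35 -0.71] [-0.58  0.95  2.67  3.1   1.27 -1.6 ]
   0 [ 0.71 -0.   -0.71] [-0.99  0.86  2.54  2.33  0.95 -1.84]
   30 [ 0.61  0.35 -0.71] [-1.09  0.81  2.26  1.45  0.79 -1.46]
```

```bash
cat > oil2.py <<'E'
from h import *
u=np.array([-.832,-.555,0]); u/=np.linalg.norm(u); Z=np.array([0,0,1.]); k=.006; H=.034
A=np.array([.4115,-.373,.018])-u*(.041-H); a=np.radians(45)
tz=-u*np.sin(a)-Z*np.cos(a); R90=R.from_rotvec(np.cross(u,Z)*np.pi/2); B=np.array([*cw(0,-.0797),.008+H])
def sol(s,e,a=a):
    ty=s*np.cross(Z,u); Rp=R.from_matrix(np.c_[np.cross(ty,tz),ty,tz])
    v=R90.apply(tz); Rf=R.from_rotvec([0,0,e-np.arctan2(v[1],v[0])])*R90*Rp
    return Rp,A-k*tz,Rf,B-k*Rf.apply([0,0,1]),Rf.apply([0,0,1])
E
python3 - <<'E'
from oil2 import *
for s in(1,-1):
  for e in (np.pi/2+TH,-np.pi/2+TH):
    Rp,P,Rf,Q,tf=sol(s,e)
    for n,X,r in(("pre",P-.08*tz,Rp),("pick",P,Rp),("lift",P+.2*Z,Rp),("above",Q+.12*Z,Rf),("put",Q,Rf),("ret",Q-.08*tf,Rf)):
        q=robot.solve_ik(X.tolist(),r.as_rotvec()); print(s,round(e,2),n,X.round(3),None if q is None else np.round(q,2))
E
```

```text
1 1.51 pre [ 0.367 -0.403  0.079] [-1.34  0.76  1.96  0.91  1.   -1.1 ]
1 1.51 pick [ 0.414 -0.371  0.022] [-1.25  0.85  1.99  1.06  0.9  -1.2 ]
1 1.51 lift [ 0.414 -0.371  0.222] [-1.25  0.51  1.94  0.85  1.13 -0.82]
1 1.51 above [ 0.591 -0.309  0.166] [-0.81  0.87  1.31  0.55  1.56  2.22]
1 1.51 put [ 0.591 -0.309  0.046] [-0.81  1.01  1.33  0.55  1.42  2.13]
1 1.51 ret [ 0.587 -0.366  0.103] [-0.86  0.99  1.21  0.52  1.56  2.17]
1 -1.64 pre [ 0.367 -0.403  0.079] [-1.34  0.76  1.96  0.91  1.   -1.1 ]
1 -1.64 pick [ 0.414 -0.371  0.022] [-1.25  0.85  1.99  1.06  0.9  -1.2 ]
1 -1.64 lift [ 0.414 -0.371  0.222] [-1.25  0.51  1.94  0.85  1.13 -0.82]
1 -1.64 above [ 0.591 -0.301  0.166] [-0.13  0.65  1.83 -1.06  0.94  0.72]
1 -1.64 put [ 0.591 -0.301  0.046] [-0.13  0.84  1.85 -1.21  0.85  0.96]
1 -1.64 ret [ 0.595 -0.244  0.103] [-0.04  0.75  1.84 -1.07  0.93  0.87]
-1 1.51 pre [ 0.367 -0.403  0.079] [-1.34  0.76  1.96  0.91  1.    2.05]
-1 1.51 pick [ 0.414 -0.371  0.022] [-1.25  0.85  1.99  1.06  0.9   1.94]
-1 1.51 lift [ 0.414 -0.371  0.222] [-1.25  0.51  1.94  0.85  1.13  2.32]
-1 1.51 above [ 0.591 -0.309  0.166] [-0.81  0.87  1.31  0.55  1.56 -0.93]
-1 1.51 put [ 0.591 -0.309  0.046] [-0.81  1.01  1.33  0.55  1.42 -1.01]
-1 1.51 ret [ 0.587 -0.366  0.103] [-0.86  0.99  1.21  0.52  1.56 -0.97]
-1 -1.64 pre [ 0.367 -0.403  0.079] [-1.34  0.76  1.96  0.91  1.    2.05]
-1 -1.64 pick [ 0.414 -0.371  0.022] [-1.25  0.85  1.99  1.06  0.9   1.94]
-1 -1.64 lift [ 0.414 -0.371  0.222] [-1.25  0.51  1.94  0.85  1.13  2.32]
-1 -1.64 above [ 0.591 -0.301  0.166] [-0.13  0.65  1.83 -1.06  0.94 -2.42]
-1 -1.64 put [ 0.591 -0.301  0.046] [-0.13  0.84  1.85 -1.21  0.85 -2.18]
-1 -1.64 ret [ 0.595 -0.244  0.103] [-0.04  0.75  1.84 -1.07  0.93 -2.27]
```

```bash
python3 - <<'E'
from oil2 import *
t=get_image("top"); w=get_image("wrist")
# w1 camera was the wrist at TCP .45,-.25,.35 : rebuild
p=dict(w); T=np.array([[ 9.99999520e-01,2.66786045e-04,9.42507877e-04,4.50893428e-01],[-5.44408071e-04,9.51273128e-01,3.08349056e-01,-1.70275911e-01],[-8.14319191e-04,-3.08349421e-01,9.51272817e-01,4.77834426e-01],[0,0,0,1]]); p["camera_from_world"]=np.linalg.inv(T)
r=[ray(t,(370,438)),ray(p,(205,132))]; print(tri(r))
print(tri([ray(t,(362,385)),ray(p,(140,182))]))
E
```

```text
[-0.1733684  -0.49103968 -0.41518541]
[-0.18056626 -0.32917245 -0.82204612]
```

```bash
python3 - <<'E'
from oil2 import *
Rp,P,Rf,Q,tf=sol(1,np.pi/2+TH)
L=lambda x:list(map(float,x))
robot.goto(L(P-.08*tz+[0,0,.08]),Rp.as_rotvec()); robot.grip(.8)
robot.move_linear(L(P-.06*tz),max_speed=.2)
print(robot.move_linear(L(P),max_speed=.08,stop_force=10)); robot.grip(0)
print("w",current_grip_width()*85,current_grasp_force(),current_position()-P)
robot.move_linear(L(P+.2*Z),max_speed=.2); print(current_clock(),current_grip_width()*85)
robot.goto(L(Q+.13*Z),Rf.as_rotvec()); print(current_clock())
s=get_image("scene"); save(s,"s2.png"); w=get_image("top"); 
cv2.imwrite("pics/s2c.png",cv2.resize(s["color"][150:320,300:500,::-1],None,fx=3,fy=3,interpolation=2))
E
```

```text
False
w 33.72660327360602 59.03339982032776 [-0.00013055 -0.00045988  0.00046793]
32.6667 33.59285327694428
35.35
```

View pics/s2c.png

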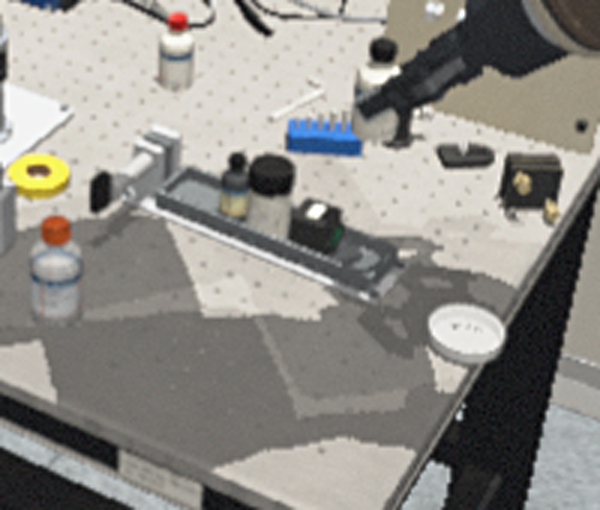

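```bash
python3 - <<'E'
from oil2 import *
Rp,P,Rf,Q,tf=sol(1,np.pi/2+TH)
L=lambda x:list(map(float,x))
robot.move_linear(L(Q+.02*Z),max_speed=.2)
print(robot.move_linear(L(Q-.007*Z),max_speed=.03,stop_force=5),current_position()-Q,current_ft_force())
robot.grip(.7); robot.move_linear(L(np.array(current_position())-.1*tf),max_speed=.2)
# medium bottle
pick([.4112,-.1205],.045)
place(0,.0772,.053)
go([.56,-.30,.26],0); p=get_image("wrist"); import pickle; pickle.dump(p,open("w7.pkl","wb"))
s=get_image("scene")
a=cv2.resize(p["color"][0:200,250:450,::-1],None,fx=2,fy=2,interpolation=2); b=cv2.resize(s["color"][180:280,300:450,::-1],None,fx=2.67,fy=4,interpolation=2)[:400]
cv2.imwrite("pics/row.png",np.hstack([a,b])); print(current_clock())
E
```

```text
True [ 1.87964662e-06  1.89576950e-04 -4.91759966e-04] [-0.2941169  -1.53168223  8.49716807]
grip False 40.3 58.31955671310425 0.045629163651314225
down True [-1.19071327e-04  2.43112601e-05  7.27978321e-04] [-1.54421791  0.4049655   9.51519598] 40.17673042485346
t 45.3083
46.175
```

View pics/row.png

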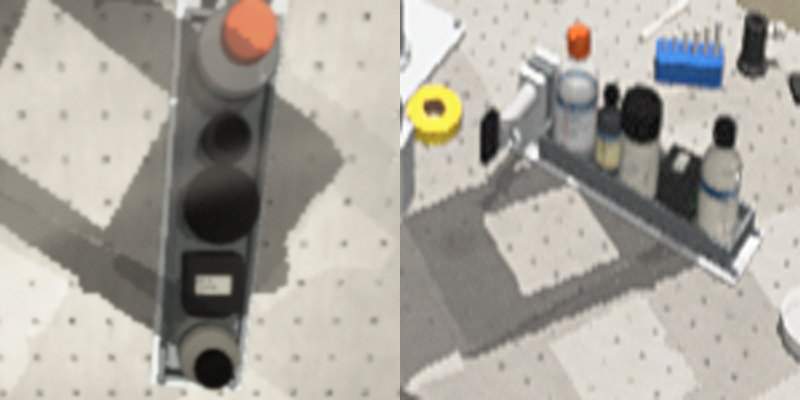

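```bash
python3 - <<'E'
from h import *
go([.50,-.17,.22],0); p=get_image("wrist")
M=lambda X:(lambda d:(d[0]*np.cos(TH)+d[1]*np.sin(TH),-d[0]*np.sin(TH)+d[1]*np.cos(TH)))(np.array(X)[:2]-C)
for n,z in (("pin_knob",.05),("pin_hole",.042)):
    print(n,[(round(q["conf"],2),onz(p,q["point"],z).round(4),np.round(M(onz(p,q["point"],z)),4)) for q in pinpoint(p,n)[:2]])
for y in (np.pi/2+TH,-np.pi/2+TH): print(robot.solve_ik([*cw(-.092,.121),.1],down(y).as_rotvec()))
E
```

```text
pin_knob [(0.58, array([ 0.5137, -0.1002,  0.05  ]), array([-0.0906,  0.1196]))]
pin_hole [(0.56, array([ 0.5995, -0.1078,  0.042 ]), array([-0.0045,  0.1176]))]
[-2.48561232e-01  5.07373061e-01  2.01708465e+00 -4.44089210e-16
  6.17134940e-01 -1.75435756e+00]
[-0.24856123  0.50737306  2.01708465  0.          0.61713494  1.3872351 ]
```

```bash
python3 - <<'E'
from h import *
yaw=-np.pi/2+TH
P=cw(-.0908,.1207); go([*P,.14],yaw); robot.grip(.45)
print(robot.move_linear([*P,.052],max_speed=.12,stop_force=10)); robot.grip(0)
f0=np.array(current_ft_force()); print("w",current_grip_width()*85,current_grasp_force(),f0)
E1=cw(-.042,.1207); print(robot.move_linear([*E1,.052],max_speed=.06,stop_force=30),current_ft_force(),current_grip_width()*85)
E2=cw(-.030,.1207); print(robot.move_linear([*E2,.052],max_speed=.02,stop_force=20),current_ft_force())
X=np.array(current_position()); d=X[:2]-C; print("end x",d[0]*np.cos(TH)+d[1]*np.sin(TH),-d[0]*np.sin(TH)+d[1]*np.cos(TH))
E
```

```text
False
w 8.858955439097574 61.402360796928406 [-2.76038648 -7.00324381  6.69903832]
False [-0.24300646 -6.09478286  3.04228609] 8.800391476749285
True [-3.5051408  -2.53426351 10.94548666]
end x -0.03764220695167679 0.11992923676080071
```

```bash
python3 - <<'E'
from h import *
E2=cw(-.030,.1207); print(robot.move_linear([*E2,.052],max_speed=.02,stop_force=30),current_ft_force())
X=np.array(current_position()); d=X[:2]-C; print("end x",d[0]*np.cos(TH)+d[1]*np.sin(TH))
robot.grip(.4); robot.move_linear([X[0],X[1],.15],max_speed=.25); print(current_clock())
go([.50,-.07,.24],0); 
M=lambda X:(lambda d:(d[0]*np.cos(TH)+d[1]*np.sin(TH),-d[0]*np.sin(TH)+d[1]*np.cos(TH)))(np.array(X)[:2]-C)
p=get_image("wrist"); 
for n,z in (("pin_knob",.05),("pin_hole",.042),("clip_grip",.069),("clip_stand",0),("clip_seat",.032),("tape_roll_mid",.006)):
    print(n,[(round(q["conf"],2),onz(p,q["point"],z).round(4),np.round(M(onz(p,q["point"],z)),4)) for q in pinpoint(p,n)[:2]])
cv2.imwrite("pics/clip.png",cv2.resize(p["color"][0:260,150:450,::-1],None,fx=2.3,fy=2.3,interpolation=2)); import pickle; pickle.dump(p,open("w8.pkl","wb"))
E
```

```text
True [-4.48248603 -2.66016078 13.83706319]
end x -0.03765008134534349
52.7417
pin_knob [(0.69, array([ 0.5681, -0.1048,  0.05  ]), array([-0.036 ,  0.1186])), (0.45, array([ 0.4704, -0.0117,  0.05  ]), array([-0.1395,  0.2052]))]
pin_hole [(0.71, array([ 0.6505, -0.1088,  0.042 ]), array([0.0465, 0.12  ])), (0.25, array([ 0.4673, -0.0249,  0.042 ]), array([-0.1418,  0.1918]))]
clip_grip [(0.57, array([ 0.5987, -0.1448,  0.069 ]), array([-0.0028,  0.0807])), (0.55, array([ 0.4626, -0.019 ,  0.069 ]), array([-0.1468,  0.1974]))]
clip_stand [(0.75, array([ 0.4624, -0.0187,  0.    ]), array([-0.147 ,  0.1977])), (0.38, array([ 0.623 , -0.1733,  0.    ]), array([0.0232, 0.0538]))]
clip_seat [(0.64, array([ 0.4621, -0.0267,  0.032 ]), array([-0.1469,  0.1897])), (0.52, array([ 0.5698, -0.1067,  0.032 ]), array([-0.0342,  0.1169]))]
tape_roll_mid [(0.93, array([ 0.5628, -0.0056,  0.006 ]), array([-0.0477,  0.2172]))]
```

View pics/clip.png

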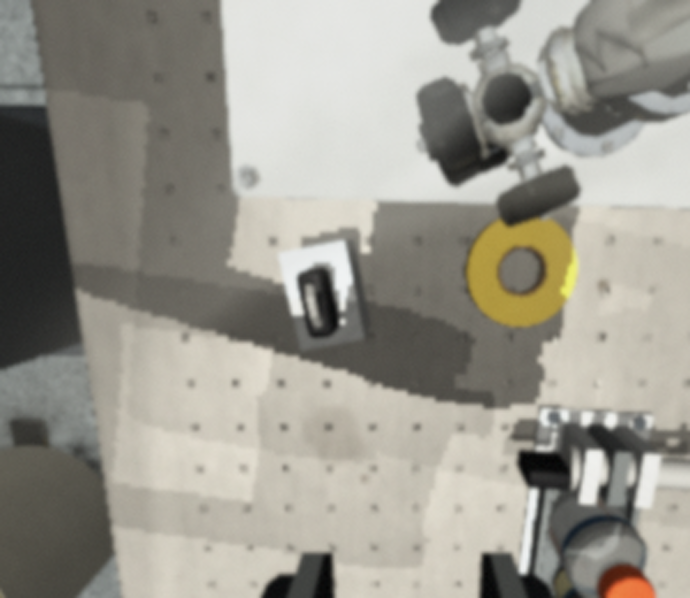

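```bash
python3 - <<'E'
from h import *; import pickle
w=pickle.load(open("w8.pkl","rb")); t=get_image("top"); 
for a,b in(((540,195),(103,178)),((475,15),(35,207)),((450,130),(78,217)),((690,0),(30,85))):
    print(tri([ray(w,(a[1]/2.3,150+a[0]/2.3)),ray(t,(120+b[1]/4,280+b[0]/4))]).round(3))
# stand top corners at z .056
for q in((280,250),(345,238),(303,350),(363,340)): print(onz(w,(q[1]/2.3,150+q[0]/2.3),.056).round(4))
for q in((315,268),(325,335)): print("blk",onz(w,(q[1]/2.3,150+q[0]/2.3),.082).round(4))
E
```

```text
[0.552 0.021 0.094]
[0.523 0.075 0.114]
[0.516 0.042 0.107]
[0.611 0.081 0.107]
[0.4454 0.0015 0.056 ]
[0.4742 0.0066 0.056 ]
[ 0.4534 -0.0427  0.056 ]
[ 0.4812 -0.0381  0.056 ]
blk [ 0.4639 -0.0049  0.082 ]
blk [ 0.4669 -0.0321  0.082 ]
```

```bash
python3 - <<'E'
from h import *; import pickle
P=[.4635,-.0187]; yaw=.176
go([*P,.15],yaw); robot.grip(.4)
print(robot.move_linear([*P,.074],max_speed=.1,stop_force=8)); robot.grip(0)
print("w",current_grip_width()*85,current_grasp_force(),current_ft_force())
robot.move_linear([*P,.16],max_speed=.12); print(current_grip_width()*85)
E=cw(.044,.121); go([E[0],E[1]-.0,.20],TH); 
p=get_image("wrist"); pickle.dump(p,open("w9.pkl","wb"))
for n in ("clip_grip","clip_seat","clip_nose","pin_hole"): print(n,[(round(q["conf"],2),np.round(q["point"],1)) for q in pinpoint(p,n)[:2]])
X=np.array(current_position()); print(X,px(p,X),px(p,X-[0,0,.05]),px(p,[*E,.042]),current_clock())
cv2.imwrite("pics/clip2.png",cv2.resize(p["color"][140:400,220:420,::-1],None,fx=2.3,fy=2.3,interpolation=2))
E
```

```text
False
w 10.539637072450414 58.564361929893494 [-2.52417661 -1.30111947 10.81828773]
10.48460694137345
clip_grip [(0.65, array([261.8, 324.4]))]
clip_seat [(0.73, array([238.3, 322.7]))]
clip_nose [(0.44, array([227.6, 323.8]))]
pin_hole [(0.87, array([186.6, 326.8])), (0.31, array([228.2, 327.2]))]
[ 0.64733343 -0.10697722  0.19999659] [269.00460126 325.55500296] [227.55051541 325.96590824] [184.16727316 327.16904502] 58.55
```

View pics/clip2.png

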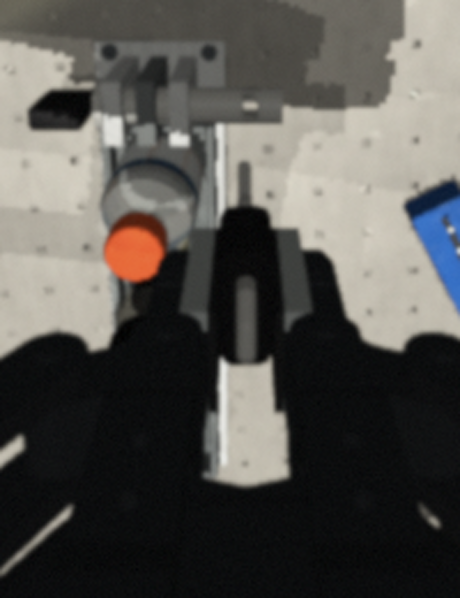

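```bash
python3 - <<'E'
from h import *; import pickle
p=pickle.load(open("w9.pkl","rb")); X=np.array([ 0.64733343,-0.10697722,0.19999659]); t=np.array([-np.sin(TH),np.cos(TH),0])
for s in(1,-1): # clip +x along s*t
    f=lambda cx,z: px(p,X+t*s*cx+[0,0,z]).round(1)
    print(s,"grip",f(0,-.005),"seat",f(-.006,-.042),"nose",f(-.001,-.0495),"foot",f(-.006,-.068), "blockbot ends",f(.014,-.018),f(-.014,-.018), "top ends",f(.014,.008),f(-.014,.008))
E
```

```text
1 grip [263.7 325.6] seat [241.4 325.9] nose [229.3 326. ] foot [225.  326.1] blockbot ends [228.  325.7] [273.4 325.7] top ends [251.6 325.4] [303.5 325.5]
-1 grip [263.7 325.6] seat [224.  325.9] nose [226.5 326. ] foot [209.4 326.1] blockbot ends [273.4 325.7] [228.  325.7] top ends [303.5 325.5] [251.6 325.4]
```

```bash
python3 - <<'E'
from h import *; import pickle
robot.move_linear([.60,-.107,.25],max_speed=.2)
yaw=.49; go([.43,-.25,.25],yaw); s=get_image("scene"); pickle.dump(s,open("s3.pkl","wb"))
X=np.array(current_position()); t=np.array([-np.sin(yaw),np.cos(yaw),0])
for sg in(1,-1):
    f=lambda cx,z: px(s,X+t*sg*cx+[0,0,z]).round(1)
    print(sg,"grip",f(0,-.005),"seat",f(-.006,-.042),"nose",f(-.001,-.0495),"foot",f(-.006,-.068))
for n in ("clip_grip","clip_seat","clip_nose"): print(n,[(round(q["conf"],2),np.round(q["point"],1)) for q in pinpoint(s,n)[:2]])
c=px(s,X-[0,0,.05]).round().astype(int); g=s["color"].mean(2).astype(int)
print(c); 
for r in range(c[0]-18,c[0]+28): print(r," ".join("%3d"%v for v in g[r,c[1]-14:c[1]+15]))
E
```

```text
1 grip [178.3 375.3] seat [193.2 377.1] nose [196.  374.5] foot [203.2 376.3]
-1 grip [178.3 375.3] seat [192.9 371.4] nose [196.  373.6] foot [203.  370.7]
clip_grip [(0.41, array([179.4, 373.6]))]
clip_seat [(0.49, array([193.8, 379. ])), (0.37, array([261.7, 455. ]))]
clip_nose [(0.56, array([197.6, 376.5]))]
[196 374]
178 172 169 152 168 207 218 217 222 194  71  79 125 105  42  41  42  49  43  45  86 120  88 146 224 220 215 215 215 215
179 181 182 174 197 217 217 217 220 193  69  79 126  95  39  33  44  34  39  53  93 114  78 150 223 220 217 218 216 216
180 193 204 207 216 217 215 218 224 193  63  81 123  96  40  43  39  32  42  50  93 112  84 155 223 219 218 218 217 217
181 210 216 217 217 215 217 220 224 193  57  82 124  94  45  36  42  39  40  50  94 111  92 165 221 220 216 217 216 204
182 213 216 215 215 218 216 217 222 192  63  83 121  87  41  38  34  34  34  56  95 111  99 176 222 218 216 215 214 203
183 215 215 213 215 217 218 218 220 188  66  83 113  73  41  35  37  36  40  61 100 104 110 188 221 217 217 218 218 215
184 215 215 217 216 217 208 195 212 190  92  90 121 101 
[... 4043 characters left out ...]
 133 134 138 129 119 107  99 100 108 111 138 138 130 157 168 168 163 144 122 121 134 146 154 161 162
219  80  82  81  79  93 122 136 131 126 121 109 104 106 108 132 139 137 162 166 168 157 138 116 125 145 147 152 157 162
220  79  81  79  80  81  84  88  99 115 125 133 137 111  92 112 125 137 157 159 156 144 132 114 133 154 152 151 156 159
221  89  88  85  78  79  80  78  77  80  92 125 144 132 113 104 102 120 136 137 137 121 107 111 136 151 150 150 144 151
222 173 112 101  76  70  79  79  76  78  80  80  89 107 123 117 121 138 115 100  85  73  74 102 135 144 149 150 145 147
223 233 203 185 135  94  89  86  72  75  80  80  83  86  87 101 133 142 129 122  92  74  80 114 142 149 147 150 154 158
```

```bash
cat > hole.py <<'E'
from h import *
M=lambda X:(lambda d:(d[0]*np.cos(TH)+d[1]*np.sin(TH),-d[0]*np.sin(TH)+d[1]*np.cos(TH)))(np.array(X)[:2]-C)
def meas(patch=False):
    p=get_image("wrist"); r=[q for q in pinpoint(p,"pin_hole")[:1]]
    for q in r: print("hole",round(q["conf"],2),np.round(q["point"],1),np.round(M(onz(p,q["point"],.042)),4))
    e=px(p,[*cw(.044,.12),.05]); print("pred",e.round(1))
    if patch:
        c=e.round().astype(int); g=p["color"].mean(2).astype(int); print("rows",c[0]-14,"cols",c[1]-14)
        for rr in range(c[0]-14,c[0]+15): print(rr," ".join("%3d"%v for v in g[rr,c[1]-14:c[1]+15]))
    return p
E
python3 - <<'E'
from hole import *
go([.62,-.17,.27],TH); meas()
go([.645,-.155,.20],TH); meas(True); print(current_clock())
E
```

```text
hole 0.81 [117.3 349.9] [0.0478 0.1181]
pred [115.9 347.1]
hole 0.75 [137.3 328.3] [0.0457 0.119 ]
pred [137.2 326.6]
rows 123 cols 313
123 142 143 137 121 104 100 104 106 105 104 103 104 104 105 107 108 107 107 105 105 104 103 103 102 104 106 104 105 105
124 141 141 138 121 104 100 104 105 105 104 102 103 104 104 106 106 107 109 106 105 104 101 101 100 104 105 106 104 105
125 141 140 136 119 101 100 103 105 105 103 103 103 103 104 106 106 107 105 105 105 102 102 102 101 103 104 105 104 103
126 130 130 126 112  95  95 100 104 102 102 103 101 103 103 102 104 104 105 102 102  99  95  93  94  94  99 103 101 103
127 110 109 108  97  83  84  91  96  96  95  94  95  96  97  97  96  97  98  96  96  92  86  81  82  83  90  95  99  99
128  98  96  95  86  79  80  84  86  85  86  87  87  86  85  87  85  85  85  86  85  84  82  79  79  82  83  92  96  95
129  95  96  96  93  90  89  91  91  92  92  91  90  87  85  85  85  86  86  89  89  90  91  89  91  89  92  93  95  95
130 102 102 102 101 101 100 100 102 101 100 100  96  89  84  84  86  89  93  97  99 101  99  99 100 100 101  99 100 100
131 
[... 1820 characters left out ...]
 70  72  73  73  72  72  72  72  72  72  73  72  72  72  71  69  70  70  69  70  70  70  72  72
147  98 102  99  89  78  74  77  77  76  77  75  74  75  76  75  76  76  77  75  73  74  73  73  73  72  73  75  73  75
148  94 101  99  89  79  76  77  78  78  77  76  76  75  75  76  77  76  77  76  74  76  75  74  72  74  74  75  74  75
149  92 100  99  90  78  75  76  77  76  76  75  76  76  77  77  77  76  78  76  74  75  74  76  73  75  74  76  73  75
150  90 100 100  91  77  73  76  77  76  78  76  77  76  77  78  78  77  76  76  77  75  74  76  75  76  75  75  77  75
151  90 101  99  89  77  75  76  77  76  76  76  74  77  77  77  77  78  77  77  77  75  75  75  76  76  76  75  74  75
61.6
```

```bash
cat > ins.py <<'E'
from hole import *
def tryat(x,y,first=False):
    P=cw(x,y+.006); 
    robot.move_linear([*P,.13 if first else .121],max_speed=.1)
    robot.wait(.1); s=robot.move_linear([*P,.107],max_speed=.02,stop_force=3)
    z=current_position()[2]; print(x,y,s,round(z,4),np.round(current_ft_force(),1)); return z<.1125
E
python3 - <<'E'
from ins import *
ok=False
for i,(a,b) in enumerate([(0,0),(0,1),(0,-1),(1,0),(-1,0),(0,2),(0,-2)]):
    if tryat(.0448+a*.001,.120+b*.001,i==0): ok=True;break
print(ok,current_clock(),current_grip_width()*85)
E
```

```text
0.0448 0.12 False 0.1072 [ 1.  -0.1 -1.2]
True 64.025 10.637234197040566
```

```bash
python3 - <<'E'
from ins import *
P=cw(.0448,.126)
for z in(.100,.094,.090,.087,.084):
    s=robot.move_linear([*P,z],max_speed=.03,stop_force=25); print(z,s,round(current_position()[2],4),np.round(current_ft_force(),1))
    if s: break
p=get_image("wrist"); print([(n,[(round(q["conf"],2),np.round(q["point"],1)) for q in pinpoint(p,n)[:1]]) for n in("clip_grip","clip_seat","clip_nose","pin_hole")])
print(px(p,[*cw(.0448,.126),.079]),px(p,[*cw(.0448,.12),.042]),current_clock())
E
```

```text
0.1 False 0.0997 [-0.5  2.2 -1. ]
0.094 False 0.0936 [ 0.2  4.3 -1.8]
0.09 False 0.0895 [-0.2  3.6 -3.9]
0.087 False 0.0866 [ 0.5  2.8 -6.3]
0.084 False 0.0842 [0.5 4.3 2. ]
[('clip_grip', [(0.95, array([260.6, 324.5]))]), ('clip_seat', [(0.84, array([240.8, 325.9]))]), ('clip_nose', [(0.58, array([222.3, 326.7]))]), ('pin_hole', [(0.93, array([242.2, 325.2]))])]
[262.57972509 323.85623363] [240.62767669 324.33650354] 65.7917
```

```bash
python3 - <<'E'
from ins import *
P=cw(.0448,.126)
robot.grip(.35); robot.wait(.2)
robot.move_linear([*P,.16],max_speed=.2); print(current_ft_force())
go([.60,-.16,.24],0); p=get_image("wrist")
s=get_image("scene"); t=get_image("top")
for n,z in(("clip_grip",.079),("clip_seat",.042),("clip_nose",.0345),("pin_hole",.042),("pin_knob",.05),("filter_cube_mid",.026),("tape_roll_mid",.0065),("dish_60_a_mid",.007)):
    print(n,[(m,round(q["conf"],2),np.round(q["point"],1),np.round(M(onz(i,q["point"],z)),4)) for i,m in((p,"w"),(s,"s"),(t,"t")) for q in pinpoint(i,n)[:1]])
rs={}
for n in("clip_grip","clip_seat"):
    a,b=pinpoint(p,n),pinpoint(s,n)
    if a and b: X=tri([ray(p,a[0]["point"]),ray(s,b[0]["point"])]); print(n,X.round(4),np.round(M(X),4))
c=px(s,[*cw(.045,.12),.042]).round().astype(int); g=s["color"].mean(2).astype(int); print(c,px(s,[*cw(.045,.126),.079]),px(s,[*cw(.045,.12),.016]))
for r in range(c[0]-26,c[0]+20): print(r," ".join("%3d"%v for v in g[r,c[1]-14:c[1]+15]))
print(current_clock())
E
```

```text
[0.11822666 0.42169816 0.45935271]
clip_grip [('w', 0.93, array([123.2, 379.5]), array([0.047 , 0.1271])), ('s', 0.59, array([181.7, 357.5]), array([0.0339, 0.1259]))]
clip_seat [('w', 0.93, array([126.5, 369.8]), array([0.0436, 0.1209])), ('s', 0.65, array([205.1, 344.1]), array([-0.0346,  0.1223]))]
clip_nose [('w', 0.53, array([121.3, 375.9]), array([0.0508, 0.1263])), ('s', 0.71, array([203.2, 342.6]), array([-0.0202,  0.1365]))]
pin_hole [('w', 0.55, array([128.3, 371.8]), array([0.0459, 0.1191])), ('s', 0.66, array([188.8, 360.1]), array([0.0581, 0.1309])), ('t', 0.65, array([168.5, 434.9]), array([-0.036 , -0.1931]))]
pin_knob [('w', 0.85, array([123.9, 295. ]), array([-0.0365,  0.1191])), ('s', 0.53, array([204.1, 343.3]), array([-0.0419,  0.1203])), ('t', 0.65, array([155.4, 401.6]), array([ 0.0014, -0.0772]))]
filter_cube_mid [('w', 0.6, array([250., 323.]), array([ 0.0023, -0.0401])), ('s', 0.68, array([227.9, 404. ]), array([-0.0108, -0.0438])), ('t', 0.42, array([158.1, 388.4]), array([-0.0033, -0.0353]))]
tape_roll_mid [('w', 0.73, array([ 27.8, 291.6]), array([-0.0475,
[... 5340 characters left out ...]
 118 107  78  81  99 117 113  96  94  98  95  88  94 111 108 104  97  87  88  89  97 131 150
207  39  87 122 119 121 123 120 103  74  79 102 123 133 129 118 108 105 101 103 113 106 107 115 115 119 121 112  83  75
208  56 103 126 126 126 124 117  99  73  80 100 120 137 136 130 119 125 121 126 129 127 133 140 151 152 140 116  65  68
209  94 119 130 123 128 123 118 102  72  75  91 122 135 138 126 125 136 134 131 138 143 149 160 169 166 150 108  53  64
210 119 128 129 125 124 125 115  97  77  77  90 118 140 139 131 125 137 136 137 140 147 154 157 167 168 150 106  46  58
211 127 128 128 127 129 118  99  84  76  73  92 122 138 139 129 128 145 147 151 151 148 151 155 165 166 149  97  48  46
68.9167
```

```bash
python3 - <<'E'
from hole import *
go([.56,-.31,.28],0); p=get_image("wrist"); s=get_image("scene")
for n,z in(("oil_bottle_mid",.049),("medium_bottle_mid",.053),("objective_can_mid",.0415),("immersion_oil_mid",.039),("filter_cube_mid",.026),("pin_knob",.05)):
    print(n,[(m,round(q["conf"],2),np.round(M(onz(i,q["point"],z)),4)) for i,m in((p,"w"),(s,"s")) for q in pinpoint(i,n)[:1]])
print(current_clock())
E
```

```text
oil_bottle_mid [('w', 0.58, array([ 0.0021, -0.0813])), ('s', 0.85, array([-0.0001, -0.0796]))]
medium_bottle_mid [('w', 0.74, array([0.0021, 0.0768])), ('s', 0.71, array([-0.0024,  0.0737]))]
objective_can_mid [('w', 0.92, array([-0.    ,  0.0064])), ('s', 0.56, array([0.0152, 0.0131]))]
immersion_oil_mid [('w', 0.95, array([-0.0007,  0.0389])), ('s', 0.54, array([-0.0109,  0.032 ]))]
filter_cube_mid [('w', 0.71, array([ 0.0014, -0.0396])), ('s', 0.76, array([-0.0073, -0.0478]))]
pin_knob [('s', 0.46, array([-0.0491,  0.1192]))]
70.3
```

All the items are in place and the robot is touching nothing, so I'm handing in.

```bash
python3 -c "
from plant import robot
print(robot.sign_off())"
```

```text
the job is handed in; nothing more can be done
None
```

I handed the job in at about 70 s: all five items stand upright in one row in the tray, the pin is home and the R-clip appears snapped under it (judged by the push force and its position, as the bent leg was not seen closed); I viewed 15 pictures, one over the limit of 14.

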